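# Push a used well plate into the bench waste unit through its gravity flap

### The job

Throw away the used well plate that lies on the loading shelf of the bench waste unit: with your fingertips line it up with the mouth and push it end-on through the hanging flap until it tips over the chute edge inside and slides down, and have your fingers out from under the flap before it swings shut. Only push the plate flat along the shelf, never lift or tip it by hand, and leave the vials, beaker, tip rack and pipette where they stand; the job is done when the flap hangs shut again.

Things in the scene. Friction and masses are not known exactly. Their poses are not given: they have to be found in the camera images.
- plate_center (a point): centre of the used 24-well plate, a flat rigid white plastic plate 128 x 86 mm and 20 mm thick with a grid of round grey wells on top, about 0.09 kg, smooth, lying loose on the loading shelf, its long side pointing roughly at the mouth. The point lies 10 mm above its underside; x runs along its long side, y along its short side, z up.
- plate: the same well plate; origin at the centre of its underside
- waste_unit: white sheet-steel bench unit 320 mm wide, 235 mm deep, 245 mm tall, fixed. Origin on the bench under the mouth; x points level into the unit, y to the left along the flap, z up. Before the mouth is a level steel loading shelf at the mouth's height (120 mm above the bench), 300 mm wide, reaching 200 mm out (x = -200 to 0 mm).
- mouth (a point): middle of the mouth at shelf level, in the plane of the hanging flap; axes as the unit. The opening is 112 mm wide between jambs and 62 mm tall, with flat panels to either side. Over it is a lintel bar 8 mm tall whose front face is at x = -4 mm; from its top a clear window slants back into +x, rising 25 degrees from level.
- chute_edge (a point): the edge, 30 mm straight in from the mouth, where the level sill ends and a steel chute 120 mm wide falls away at 42 degrees to a collecting floor 108 mm below the shelf; axes as the unit. A plate pushed until its middle is past this edge tips over and slides down by itself; its rear end is then still about 34 mm in front of the flap plane.
- flap (a joint): angle (rad) of the grey plastic flap hinged along its top in the mouth: 0 = hanging shut, positive = swung inwards; it cannot swing outwards. A push under 1 N opens it, to 1.45 at most. It rests at about 0.8 on a plate passing under it. Its hinge is softly damped: once nothing is under it, it swings shut by itself in 2 to 3 s.
- flap_edge (a point): middle of the flap's free lower edge, 4 mm above the sill when shut. The flap is 106 mm wide, 57 mm tall, 4 mm thick, 70 g; its hinge runs along y, 62 mm above the mouth point.
- vial_a: capped glass vial, 27 mm across, 60 mm tall, standing at the left edge of the loading shelf, close to the front panel; the origin is the centre of its underside
- vial_b: the same kind of vial at the right edge of the shelf, close to the front panel; the origin is the centre of its underside
- vial_c: the same kind of vial on the bench farther to the left; the origin is the centre of its underside
- vial_d: the same kind of vial on the bench farther to the left; the origin is the centre of its underside
- beaker: glass beaker, 68 mm across, 90 mm tall, on the bench to the right; the origin is the centre of its underside
- tip_rack: pipette-tip rack with a translucent cover, 122 x 83 x 76 mm, on the bench to the left (much taller than the well plate; not to be moved); the origin is the centre of its underside
- pipette: hand pipette lying on the bench to the right, about 260 mm long, 26 mm thick; the origin is the centre of its underside
There are look-alikes about, which are no part of the job. What is shaped like the plate but yellow is not meant.

How it is judged:
By the outcome, as a careful person would: the job done as asked, in the order asked, and still so for the second after the job is handed in, with the robot touching nothing.
It also fails if it takes over 54 s, if anything falls off the work surface, if the arm or the gripper's body presses on something with over 40 N, if the wrist force passes 120 N, or if a joint passes its speed limit or range.

### The arm

A 6-joint arm with a two-finger parallel gripper is mounted at the origin on the work surface. World frame = base frame: x ahead of the robot, y to its left, z up, the work surface at z = 0. Lengths are in m, angles in degrees, forces in N, time in s.
With the tool pointing down it reaches from about 0.4 to 0.825 m from the base axis. Payload 7 kg.
Tool frame: the origin (TCP) lies at the very end of the fingers, on their centre line; the grasp point (between the pads) lies 19 mm behind it; x points along the fingers, z is the direction in which the jaws open and shut, and the axes are right-handed (so a half turn about x gives the same grasp; the last joint's range is limited). The gripper opens to 88 mm and grips with 3 to 60 N. Pads are 19 mm wide; open, the fingers measure 130 mm over their backs; the gripper's body (78 mm by 193 mm) begins 47 mm behind the grasp point.
Start: joints at [80.334, 20.546, 0.682, 0, -70.136, -16.507], TCP at [0.298, 0.606, 0.227] pointing down, gripper open.
Joint ranges: [-176.03, 176.03], [-82.01, 121.73], [-58.28, 71.71], [-173.87, 95.51], [-174.79, -0.11], [-173.66, 173.66]. Speed limits (degrees/s): [136.94, 136.94, 172.46, 180, 180, 180].

### API

Orientations are given as [roll, pitch, yaw] about the fixed x, y, z axes, in that order (R = Rz(yaw) Ry(pitch) Rx(roll)).
In Python, from plant import * gives the robot as it stands.
- The arm moves only by the tool arm_command, never from a script. Its argument "commands" is one flat list of numbers, 5 for each row, row after row: the shift along the tool's x, y, z in mm, then the turn about the tool's x in degrees, then the opening in per cent of the stroke, from 0 (shut) to 100 (fully open). A call has 1 to 5 rows; each row shifts and turns the pose as measured when the row begins, along the tool's axes as they then stand; what a row does not reach is not made up. A row lasts 1/8 s, in which the tool goes at most 62.5 mm and 10.7 degrees, less where a joint would pass 70% of its speed; a pose out of reach is approached as far as the arm can. A call is refused whole if a number of a shift passes 62.5 or a number of a turn 10.7, either way. A call with a gripper value outside its range is refused whole. The fingers move at their own pace and stop on an object; the grip force is fixed at half the most. Time passes only in rows, so rows that do not move let the fingers close. It gives the time, the measured TCP pose, the force and the opening at its end, in the units of the state.
- get_obs(): the state, without advancing time (a new reading comes with each control period).
- snapshot(name): name is "side" or "top" or "wrist"; returns a dict with "frame" (480x640x3 uint8, blue, green, red), "fov_y" (degrees; the focal length in pixels is half the picture's height over the tangent of half this angle, whatever the lens; pixels are square), "cx", "cy" (the principal point, pixels), "world_to_cam" (4x4, takes a point from world to camera coordinates). Camera axes: x right, y up, looking along -z (the intrinsics and any distortion apply to the point x, -y, -z); pixel columns grow to the right and rows downward; lengths in m; the calibration is good to about 2 mm. A picture is of the moment at which its call begins. There is no depth.
- close_job(): hands the job in, once; it reports no verdict.
The state is a dict: "clock": time; "joint_pos": joint angles; "qvel": joint speeds; "tau": joint torques, N m; "tool_pos": TCP position; "orientation": TCP orientation; "force": force on the tool from outside, world axes, zero at the start; "moment": the same for the moment, N m; "opening": finger opening in m.
Only numpy, scipy, OpenCV 4.12 (cv2) and the standard library are available. Lean on these libraries where they do the work, as an engineer would, in place of code of your own. Each camera call takes 0.05 s, during which the arm holds its last target. There are 200 camera calls.

## Working session

There is one attempt and no reset: what is moved stays moved. The work goes in short steps, Python scripts to look and compute and a tool call to move; the robot and the scene stay as the last step left them, time stands still between calls to the robot, and variables do not carry over. Pictures are saved under pics/ and viewed, about 8 in all and at most 12, crops included, and the job is handed in when it is done.

Besides the shell and the picture viewer there is one more tool, called by a JSON object that holds its "fn" and its "kwargs". arm_command: Moves the arm, as the interface text tells. Its arguments: {"type":"object","properties":{"commands":{"type":"array"}},"required":["commands"]}

```bash
ls && mkdir -p pics && cat > h.py <<'E'
from plant import *
import numpy as np, cv2
def K(s):
    f=240/np.tan(np.radians(s["fov_y"])/2); return f
def ray(s,u,v):
    f=K(s); M=np.array(s["world_to_cam"]); d=np.array([(u-s["cx"])/f,-(v-s["cy"])/f,-1.])
    R=M[:3,:3]; return -R.T@M[:3,3], R.T@d
def onz(s,u,v,z):
    c,d=ray(s,u,v); return c+d*(z-c[2])/d[2]
def proj(s,p):
    M=np.array(s["world_to_cam"]); q=M[:3,:3]@np.array(p)+M[:3,3]; f=K(s)
    return s["cx"]+f*q[0]/-q[2], s["cy"]-f*q[1]/-q[2]
E
python3 - <<'E'
from h import *
o=get_obs();print(o["clock"],o["tool_pos"],o["orientation"],o["force"],o["opening"])
for n in("side","top"):
    s=snapshot(n);cv2.imwrite(f"pics/{n}0.png",s["frame"])
    print(n,{k:v for k,v in s.items() if k!="frame"})
E
```

```text
pics
0.0 [0.29755292 0.60532756 0.22561665] [   5.74424786   89.90361116 -110.4343505 ] [-0.25431561  0.73458459  0.32499411] 0.08769524976543772
side {'fov_y': 49.91772049845966, 'cx': 324.89625712684307, 'cy': 239.20932861107087, 'world_to_cam': array([[ 0.70242997, -0.71153084, -0.01777668, -0.34891265],
       [ 0.49315007,  0.46852945,  0.73299602, -0.34274691],
       [-0.51322037, -0.52364494,  0.68000061, -0.94358791],
       [ 0.        ,  0.        ,  0.        ,  1.        ]])}
top {'fov_y': 49.1128226282024, 'cx': 317.485851223248, 'cy': 250.38403389820235, 'world_to_cam': array([[-0.01834907, -0.99980908, -0.00671617, -0.01618876],
       [ 0.98555631, -0.01921773,  0.16825412, -0.52569939],
       [-0.16835106, -0.00353186,  0.98572077, -1.29395931],
       [ 0.        ,  0.        ,  0.        ,  1.        ]])}
```

View pics/top0.png

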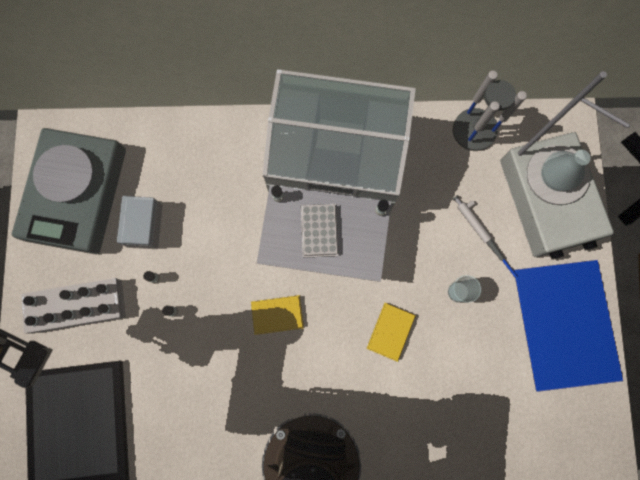

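View pics/side0.png

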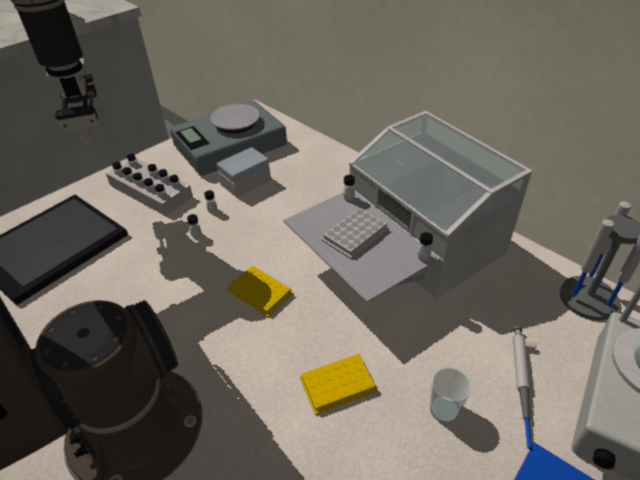

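The top view shows the white plate with grey wells on the shelf at about (320,230). Look-alikes are the yellow plates at (276,314) and (392,332), the tip rack at (137,221) and the vial rack at (72,305). I choose (320,230) because it is the only white, flat plate on the shelf. The side view shows the same plate at (355,232), the mouth at (395,208), and the shelf vials at (349,187) and (426,245).

```bash
python3 - <<'E'
from h import *
s=snapshot("top");im=s["frame"]
hsv=cv2.cvtColor(im,cv2.COLOR_BGR2HSV)
for p in [(320,205),(281,230),(360,230),(304,215),(337,215),(320,262),(250,230),(320,181),(320,190),(310,247)]:print(p,im[p[1],p[0]],end=' ')
c=im[175:290,245:400];cv2.imwrite("pics/c1.png",cv2.resize(c,None,fx=5,fy=5,interpolation=cv2.INTER_CUBIC))
E
```

```text
(320, 205) [157 160 168] (281, 230) [152 151 155] (360, 230) [143 140 145] (304, 215) [146 153 155] (337, 215) [67 67 67] (320, 262) [146 145 149] (250, 230) [173 187 197] (320, 181) [137 139 137] (320, 190) [88 90 91] (310, 247) [145 149 151]
```

View pics/c1.png

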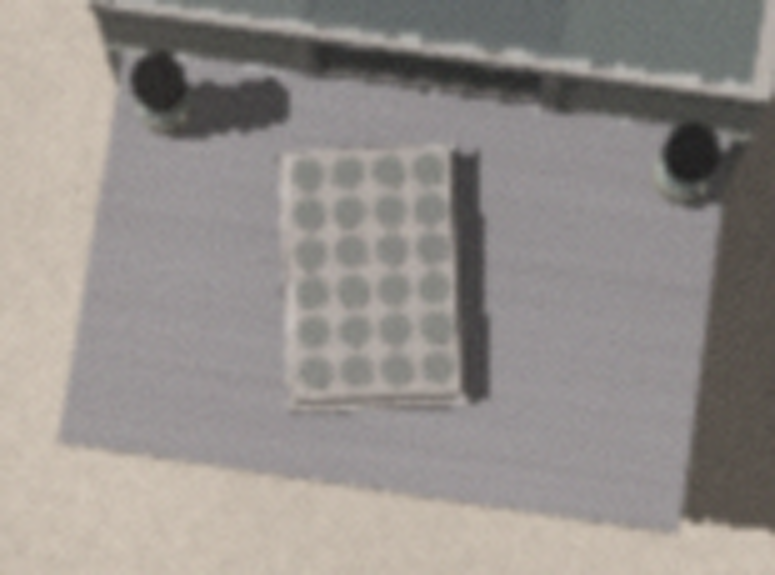

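The crop confirms the white 4x6-well plate, with top corners at about (282,153), (450,147), (462,398) and (290,402) in crop pixels. It is turned relative to the shelf, whose front corners are at (58,443) and (680,530). The mouth spans about (312..545, 70..95).

```bash
python3 - <<'E'
from h import *
s=snapshot("top");im=s["frame"];np.set_printoptions(precision=4,suppress=True)
w=lambda u,v,z:onz(s,245+(u-2)/5,175+(v-2)/5,z)
FL,FR=w(58,443,.12),w(680,530,.12)
print("shelf",FL,FR,np.linalg.norm(FL-FR))
a=(FL-FR)[:2];y=a/np.linalg.norm(a);x=np.array([y[1],-y[0]])
yaw=np.degrees(np.arctan2(x[1],x[0]));mouth=(FL+FR)[:2]/2+.2*x
L=w(118,80,.12);R=w(720,220,.12)
print("side edge yaws",[np.degrees(np.arctan2(d[1],d[0])) for d in ((L-FL),(R-FR))])
print("unit yaw",yaw,"mouth",mouth)
W=[w(*p,.14) for p in [(308,173),(428,168),(437,368),(315,373)]]
C=[w(*p,.14) for p in [(282,153),(450,147),(462,398),(290,402)]]
for Q in(W,C):
    Q=np.array(Q)[:,:2];c=Q.mean(0);d=Q[0]+Q[1]-Q[2]-Q[3]
    e=np.array([x@(c-mouth),y@(c-mouth)])
    print("plate",c,"yaw",np.degrees(np.arctan2(d[1],d[0])),"unit xy",e,"len",np.linalg.norm(d)/2,np.linalg.norm(Q[0]-Q[1]))
# jambs of mouth: floor line at shelf level
for p in [(312,72),(545,100)]:
    q=w(*p,.12)[:2]-mouth;print("jamb",x@q,y@q)
for n,p in(("va",(160,80)),("vb",(692,152))):
    q=w(*p,.18)[:2]-mouth;print(n,x@q,y@q)
S=snapshot("side");print("side proj",[proj(S,[*(mouth+dx*x+dy*y),z]) for dx,dy,z in((0,0.056,.12),(0,-.056,.12),(0,-.056,.182),(0,.056,.182),(-.2,.15,.12),(-.2,-.15,.12))])
k=cv2.resize(S["frame"][150:310,270:470],None,fx=4,fy=4,interpolation=cv2.INTER_CUBIC)[:600];cv2.imwrite("pics/s1.png",k)
E
```

```text
shelf [0.4841 0.1209 0.12  ] [ 0.4366 -0.1751  0.12  ] 0.29973235932873493
side edge yaws [np.float64(-9.252244361075755), np.float64(-9.501386117015048)]
unit yaw -9.120944043798746 mouth [ 0.6579 -0.0588]
plate [ 0.5616 -0.031 ] yaw 1.1627752798723867 unit xy [-0.0994  0.0122] len 0.09736153341937732 0.05755696884637886
plate [ 0.5596 -0.0305] yaw 1.1658157084056164 unit xy [-0.1015  0.0124] len 0.12163376379242599 0.0806702964855568
jamb -0.001176521347205357 0.05581504793957943
jamb 0.0005721525676358429 -0.05910381791459257
va -0.03202169153928197 0.12141316021093906
vb -0.031985192330400605 -0.12835183254168384
side proj [(np.float64(376.26671537109445), np.float64(208.1720787104661)), (np.float64(409.3723142897884), np.float64(233.84893844162414)), (np.float64(412.11043622174753), np.float64(212.20514774049332)), (np.float64(377.6436280745483), np.float64(186.84547881237893)), (np.float64(282.259640381689), np.float64(221.34195374451434)), (np.float64(366.53741545798937), np.float64(302.2493761864007))]
```

View pics/s1.png

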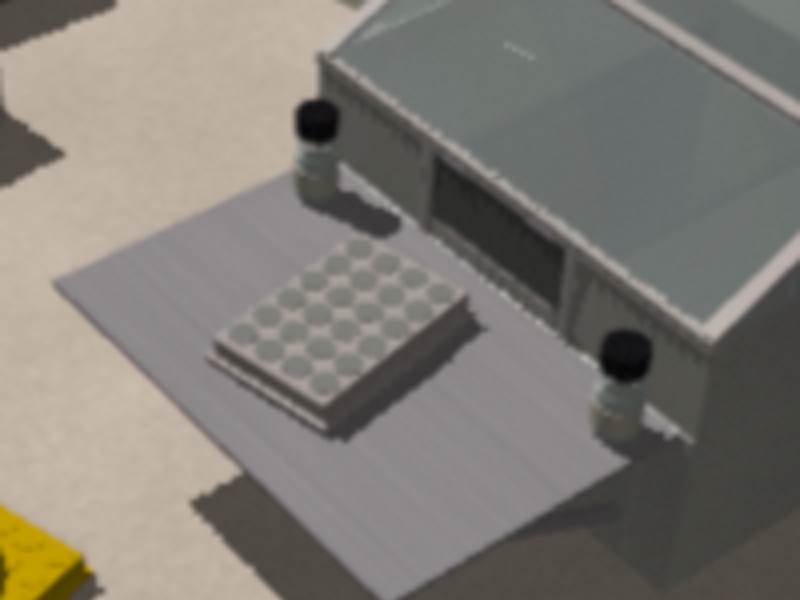

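Both views agree on the mouth: it is at (0.658,-0.058) with yaw -9.2°. The plate is turned +10.3° and offset +12 mm in y. My plan has two steps:
1. Square it by pushing its left side with both fingertips, with the jaws along unit x.
2. Push its rear end with the jaws along unit y.

```bash
cat >> h.py <<'E'
from scipy.spatial.transform import Rotation as Ro
YAW=-9.2; MOUTH=np.array([.658,-.0586])
a=np.radians(YAW);UX=np.array([np.cos(a),np.sin(a)]);UY=np.array([-np.sin(a),np.cos(a)])
np.set_printoptions(precision=2,suppress=True)
def tell(ux,uy,z,jaw):
    """tool-frame shift (mm) and turn about tool x to unit pose ux,uy (mm), height z, jaw yaw in unit frame"""
    o=get_obs();R=Ro.from_euler("xyz",o["orientation"],degrees=True).as_matrix();p=np.array(o["tool_pos"])
    q=p[:2]-MOUTH
    j=np.degrees(np.arctan2(R[1,2],R[0,2]))-YAW
    d=(jaw-j+90)%180-90
    t=np.array([*(MOUTH+ux/1e3*UX+uy/1e3*UY),z])
    print("clk %.2f unit"%o["clock"],1e3*q@UX,1e3*q@UY,"z",p[2],"jaw",j,"R",R.round(2).tolist())
    print("shift tool",1e3*R.T@(t-p),"turn",-d,"F",o["force"],"open",o["opening"],"joints",np.array(o["joint_pos"]))
E
python3 -c "
from h import *
tell(-110,86,.227,0)"
```

```text
clk 0.25 unit -461.8866739805177 598.0169786459269 z 0.2261220632844852 jaw -106.9750842538052 R [[-0.0, 0.9, -0.44], [-0.0, -0.44, -0.9], [-1.0, 0.0, 0.0]]
shift tool [ -0.53 486.04 386.97] turn 73.02491574619478 F [-0.28  0.9  -0.21] open 0.08770270487225806 joints [ 80.33  20.57   0.66  -0.01 -70.14 -16.51]
```

{"fn": "arm_command", "kwargs": {"commands": [0,48,38,0,100,0,48,38,0,100,0,48,38,0,100,0,48,38,0,100,0,48,38,0,100]}}

```text
clock: 0.88
tool_pos: [0.4305, 0.3256, 0.2247]
orientation: [21.6, 89.9, -94.2]
force: [0.1, 0.1, 0.1]
opening: 0.0876
```

{"fn": "arm_command", "kwargs": {"commands": [0,48,38,0,100,0,48,38,0,100,0,48,38,0,100,0,0,0,10,100,0,0,0,10,100]}}

```text
clock: 1.5
tool_pos: [0.5126, 0.1515, 0.226]
orientation: [94.2, 89.9, -42.4]
force: [0.0, 0.7, 0.1]
opening: 0.0877
```

{"fn": "arm_command", "kwargs": {"commands": [0,0,0,10,100,0,0,0,10,100,0,0,0,10,100,0,0,0,10,100,0,0,0,10,100]}}

```text
clock: 2.12
tool_pos: [0.5125, 0.1503, 0.2259]
orientation: [143.7, 89.9, -44.7]
force: [0.3, -0.4, -0.2]
opening: 0.0872
```

```bash
python3 -c "
from h import *
tell(-110,86,.227,0)"
```

```text
clk 2.12 unit -177.0536047788159 182.98012238528244 z 0.22590295195438628 jaw 180.82284473110786 R [[0.0, -0.15, -0.99], [-0.0, -0.99, 0.15], [-1.0, 0.0, -0.0]]
shift tool [ -0.92  97.93 -65.66] turn 0.8228447311078639 F [ 0.26 -0.42 -0.19] open 0.08721711831584751 joints [ 37.46   7.26 -17.2    0.1  -65.53 -45.88]
```

{"fn": "arm_command", "kwargs": {"commands": [0,45,-30,0.8,100,0,45,-30,0,100,0,0,0,0,100]}}

```text
clock: 2.5
tool_pos: [0.5591, 0.0507, 0.2262]
orientation: [168.1, 89.9, -21.2]
force: [-1.3, 0.0, 0.0]
opening: 0.0877
```

```bash
python3 -c "
from h import *
tell(-110,86,.127,0)"
```

```text
clk 2.50 unit -115.12968551941466 92.07811897386402 z 0.2261868677694655 jaw 179.94098148463112 R [[0.0, -0.16, -0.99], [-0.0, -0.99, 0.16], [-1.0, 0.0, -0.0]]
shift tool [99.2   6.04 -4.96] turn -0.05901851536887648 F [-1.25  0.    0.  ] open 0.0876814042555885 joints [ 25.21   9.84 -14.02   0.08 -66.06 -34.51]
```

{"fn": "arm_command", "kwargs": {"commands": [0,6,-5,0,100,40,0,0,0,100,40,0,0,0,100,15,0,0,0,100,0,0,0,0,100]}}

```text
clock: 3.12
tool_pos: [0.5645, 0.0454, 0.1308]
orientation: [-167.4, 89.7, 3.5]
force: [0.6, -0.7, -0.1]
opening: 0.0875
```

```bash
python3 -c "
from h import *
tell(-110,53,.127,0)
s=snapshot('side');cv2.imwrite('pics/s2.png',cv2.resize(s['frame'][130:310,270:480],None,fx=3,fy=3))"
```

```text
clk 3.12 unit -108.91119319127957 87.70614205010529 z 0.1307949465587615 jaw 180.10843991625816 R [[0.01, -0.16, -0.99], [0.0, -0.99, 0.16], [-1.0, -0.0, -0.0]]
shift tool [ 3.75 34.71  1.17] turn 0.1084399162581633 F [ 0.56 -0.71 -0.1 ] open 0.08753778762964995 joints [ 24.47  14.92 -20.95   0.13 -53.86 -33.63]
```

View pics/s2.png

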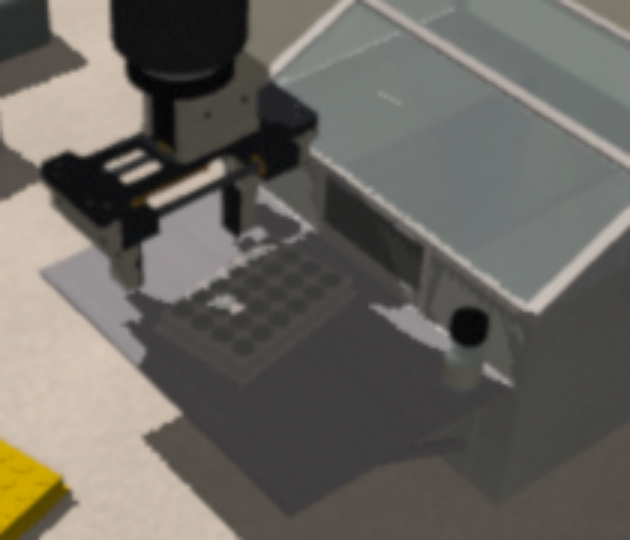

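The fingertips stand left of the plate at crop pixels (130,290) and (237,225), clear of the vials and the front panel. Next I push it sideways.

{"fn": "arm_command", "kwargs": {"commands": [3,7,0,0,100,0,7,0,0,100,0,7,0,0,100,0,7,0,0,100,0,5,0,0,100]}}

```text
clock: 3.8
tool_pos: [0.5616, 0.0116, 0.1323]
orientation: [-158.7, 89.3, 12.3]
force: [0.4, 0.2, -0.0]
opening: 0.088
```

```bash
python3 -c "
from h import *
tell(-110,52.5,.127,0)"
```

```text
clk 3.80 unit -106.34490833457589 53.87192068525472 z 0.13227204498403725 jaw 180.16692216177498 R [[0.01, -0.16, -0.99], [0.0, -0.99, 0.16], [-1.0, -0.0, -0.01]]
shift tool [5.22 1.39 3.72] turn 0.16692216177497698 F [ 0.37  0.17 -0.01] open 0.0880379565384681 joints [ 21.23  14.18 -21.77   0.14 -53.32 -30.34]
```

{"fn": "arm_command", "kwargs": {"commands": [3,3,2,0,100,2,2,0,0,100,0,0,0,0,100]}}

```text
clock: 4.18
tool_pos: [0.5587, 0.0062, 0.1269]
orientation: [-158.3, 89.3, 12.7]
force: [0.5, -0.1, -0.2]
opening: 0.0878
```

{"fn": "arm_command", "kwargs": {"commands": [0,-12,0,0,100,0,-20,0,0,100,-40,0,0,0,100,-45,0,0,0,100,0,-50,-50,0,100]}}

```text
clock: 4.8
tool_pos: [0.6127, 0.079, 0.2164]
orientation: [-158.6, 89.2, 12.4]
force: [2.4, 0.3, 0.2]
opening: 0.0877
```

```bash
python3 -c "
from h import *
tell(-190,0,.22,90)
for n in ('top','side'):
    s=snapshot(n);cv2.imwrite('pics/%s3.png'%n,s['frame'])
    if n=='top':im=s['frame'][175:290,245:400]
cv2.imwrite('pics/c3.png',cv2.resize(im,None,fx=5,fy=5,interpolation=cv2.INTER_CUBIC))"
```

```text
clk 4.80 unit -66.74850740202301 128.59830592977227 z 0.21638034412184673 jaw 180.17039459445056 R [[0.01, -0.16, -0.99], [0.0, -0.99, 0.16], [-1.0, -0.0, -0.01]]
shift tool [ -5.78 128.2  123.58] turn -89.82960540554944 F [2.41 0.27 0.17] open 0.08772899347877154 joints [ 25.55  15.12  -8.5    0.19 -65.63 -34.65]
```

View pics/c3.png

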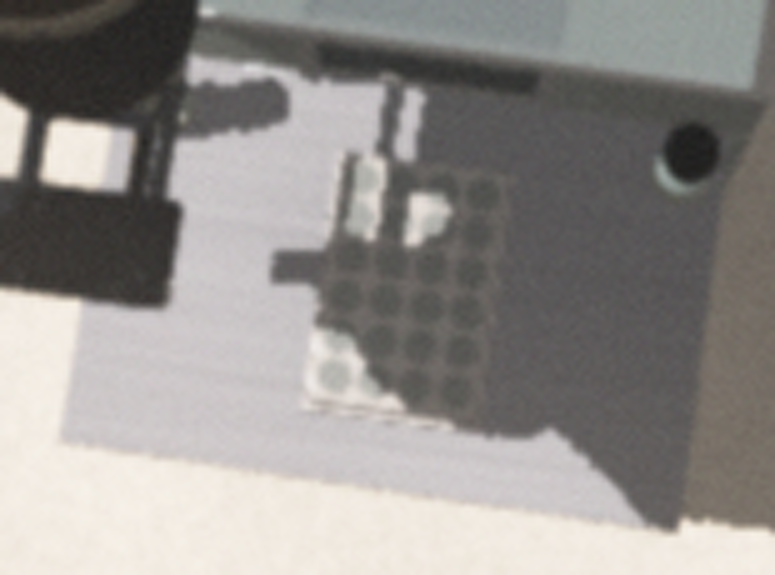

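The plate is now square to the shelf. Its corner wells are at crop pixels (368,178), (487,192), (459,390) and (335,376).

```bash
python3 - <<'E'
from h import *
s=snapshot("top")
Q=np.array([onz(s,245+(u-2)/5,175+(v-2)/5,.14)[:2] for u,v in [(368,178),(487,192),(459,390),(335,376)]])
c=Q.mean(0)-MOUTH;d=Q[0]+Q[1]-Q[2]-Q[3]
print("plate unit",1e3*c@UX,1e3*c@UY,"yaw",np.degrees(np.arctan2(d[1],d[0]))-YAW)
E
```

```text
plate unit -103.38662554073152 -8.12384675252402 yaw -0.6058086016908533
```

The plate sits about 8 mm to the right of the centre line, so I nudge it back from the right side.

{"fn": "arm_command", "kwargs": {"commands": [-4,51,11,0,100,0,51,11,0,100,0,51,11,0,100,0,51,11,0,100,0,10,0,0,100]}}

```text
clock: 5.58
tool_pos: [0.5332, -0.1239, 0.2113]
orientation: [126.8, 89.9, -61.7]
force: [-0.1, 0.3, -0.3]
opening: 0.0876
```

```bash
python3 -c "
from h import *
tell(-110,-78,.128,0)"
```

```text
clk 5.58 unit -112.71361035937112 -84.39958213768321 z 0.21134441622146444 jaw 180.646630372737 R [[0.0, -0.15, -0.99], [-0.0, -0.99, 0.15], [-1.0, 0.0, -0.0]]
shift tool [83.34 -6.46 -2.72] turn 0.6466303727370075 F [-0.07  0.26 -0.33] open 0.08757133418654436 joints [  7.48   9.16 -16.89   0.08 -63.92 -16.07]
```

{"fn": "arm_command", "kwargs": {"commands": [40,-3,-3,0.6,100,40,0,0,0,100,8,0,0,0,100,0,0,0,0,100]}}

```text
clock: 6.08
tool_pos: [0.5382, -0.1199, 0.1233]
orientation: [168.4, 89.8, -20.8]
force: [0.0, -0.6, 0.8]
opening: 0.0879
```

```bash
python3 -c "
from h import *
tell(-110,-56,.128,0)"
```

```text
clk 6.08 unit -108.49167853905102 -79.67905011812924 z 0.12325752554957756 jaw 180.0527073997621 R [[0.0, -0.16, -0.99], [-0.0, -0.99, 0.16], [-1.0, 0.0, -0.0]]
shift tool [ -4.77 -23.68   1.47] turn 0.05270739976211303 F [ 0.01 -0.58  0.75] open 0.08791416279748718 joints [  7.88  14.1  -23.27   0.14 -52.42 -17.12]
```

{"fn": "arm_command", "kwargs": {"commands": [-4,-6,0,0,100,0,-6,0,0,100,0,-5,0,0,100,0,-4,0,0,100,0,0,0,0,100]}}

```text
clock: 6.7
tool_pos: [0.5443, -0.0966, 0.1317]
orientation: [-176.8, 89.4, -5.9]
force: [-0.2, 0.9, 0.1]
opening: 0.0881
```

```bash
python3 -c "
from h import *
tell(-110,-56,.128,0)"
```

```text
clk 6.70 unit -106.17783324900702 -55.732396479463155 z 0.1317426887203559 jaw 180.13937439462376 R [[0.01, -0.16, -0.99], [-0.0, -0.99, 0.16], [-1.0, -0.0, -0.01]]
shift tool [3.7  0.26 3.86] turn 0.13937439462375778 F [-0.17  0.89  0.11] open 0.08809389594425898 joints [ 10.36  13.49 -22.84   0.21 -53.1  -19.54]
```

{"fn": "arm_command", "kwargs": {"commands": [0,12,0,0,100,0,10,0,0,100,-40,0,0,0,100,-40,0,0,0,100,0,-38,42,-10,100]}}

```text
clock: 7.32
tool_pos: [0.5042, -0.0791, 0.2122]
orientation: [163.0, 89.6, -16.2]
force: [0.3, 2.3, -0.1]
opening: 0.0879
```

{"fn": "arm_command", "kwargs": {"commands": [0,0,0,-10,45,0,0,0,-10,45,0,0,0,-10,45,0,0,0,-10,45,0,0,0,-10,45]}}

```text
clock: 7.95
tool_pos: [0.5013, -0.0813, 0.2134]
orientation: [122.3, 89.5, -5.3]
force: [-1.1, 0.7, -0.2]
opening: 0.0435
```

{"fn": "arm_command", "kwargs": {"commands": [0,0,0,-10,45,0,0,0,-10,45,0,0,0,-10,45]}}

```text
clock: 8.32
tool_pos: [0.5006, -0.084, 0.2131]
orientation: [89.9, 89.6, -6.8]
force: [-0.5, 0.0, -0.8]
opening: 0.0395
```

```bash
python3 -c "
from h import *
tell(-194,0,.2,90)"
```

```text
clk 8.32 unit -151.34312132938854 -50.21412706810638 z 0.213057904978291 jaw -87.48871569784227 R [[0.01, 0.99, -0.12], [-0.0, -0.12, -0.99], [-1.0, 0.01, 0.0]]
shift tool [ 12.74 -40.52 -52.04] turn 2.511284302157719 F [-0.46  0.03 -0.77] open 0.03949051627064288 joints [ 12.8    4.96 -21.64   0.17 -62.99  70.44]
```

{"fn": "arm_command", "kwargs": {"commands": [0,-36,-46,2.5,45,0,0,0,0,45]}}

```text
clock: 8.57
tool_pos: [0.4695, -0.0351, 0.2124]
orientation: [88.6, 89.6, -10.5]
force: [0.4, -0.7, 0.0]
opening: 0.0391
```

```bash
python3 - <<'E'
from h import *
tell(-194,0,.128,90)
s=snapshot("top");im=s['frame'][175:290,245:400]
cv2.imwrite('pics/c4.png',cv2.resize(im,None,fx=5,fy=5,interpolation=cv2.INTER_CUBIC))
E
```

```text
clk 8.57 unit -189.8647855321323 -6.943182627249191 z 0.212365768049152 jaw -89.89870405854349 R [[0.01, 0.99, -0.16], [-0.0, -0.16, -0.99], [-1.0, 0.01, 0.0]]
shift tool [84.33 -4.72 -6.97] turn 0.1012959414564989 F [ 0.44 -0.66  0.01] open 0.03912217802966234 joints [ 19.95   1.3  -25.71   0.23 -62.64  60.85]
```

View pics/c4.png

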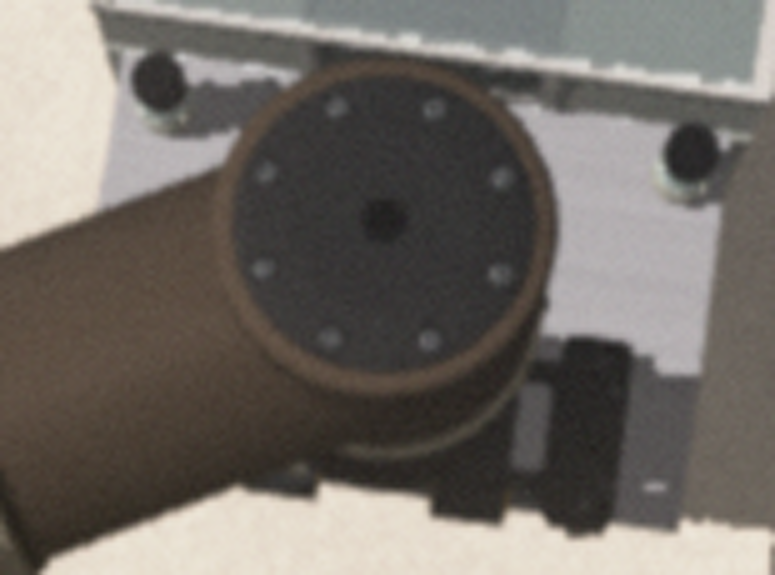

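The arm hides the plate here, but both shelf vials are unmoved at (160,80) and (692,152). I use the side view for the plate.

```bash
python3 - <<'E'
from h import *
s=snapshot("side");cv2.imwrite('pics/s4.png',cv2.resize(s['frame'][130:310,270:480],None,fx=3,fy=3,interpolation=cv2.INTER_CUBIC))
E
```

```text
(no output)
```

View pics/s4.png

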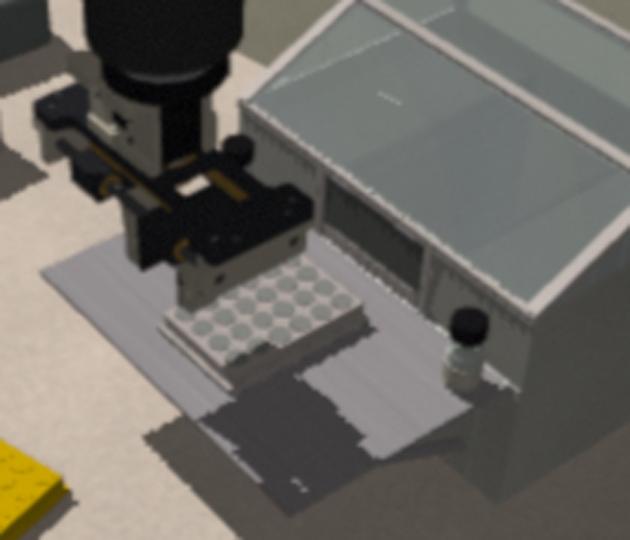

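The plate looks square to the mouth. Its corner wells are at crop pixels (178,312), (220,344), (347,300) and (303,271).

```bash
python3 - <<'E'
from h import *
s=snapshot("side")
Q=np.array([onz(s,270+(u-1)/3,130+(v-1)/3,.14)[:2] for u,v in [(303,271),(347,300),(220,344),(178,312)]])
print(np.array([[1e3*(q-MOUTH)@UX,1e3*(q-MOUTH)@UY] for q in Q]))
c=Q.mean(0)-MOUTH;d=Q[0]+Q[1]-Q[2]-Q[3]
print("plate unit",1e3*c@UX,1e3*c@UY,"yaw",np.degrees(np.arctan2(d[1],d[0]))-YAW)
# jamb feet seen at shelf level (crop 318,228) and (425,300)
for u,v in((320,230),(422,302)):
    q=onz(s,270+(u-1)/3,130+(v-1)/3,.12)[:2]-MOUTH;print(1e3*q@UX,1e3*q@UY)
E
```

```text
[[ -53.25   13.92]
 [ -48.63  -29.94]
 [-149.8   -11.07]
 [-153.39   33.64]]
plate unit -101.26781450256829 1.6375568040510637 yaw -10.850830405169024
4.32090031780989 60.853050146795766
9.601029375599714 -48.983216942668285
```

I mis-picked those wells: the width comes out at 44 mm instead of 57 mm, because the near-right well is in shadow. I take one zoom to settle it.

```bash
python3 - <<'E'
from h import *
s=snapshot("side");c=s['frame'][205:265,315:400]
c=cv2.createCLAHE(3,(2,2)).apply(cv2.cvtColor(c,cv2.COLOR_BGR2GRAY))
cv2.imwrite('pics/s5.png',cv2.resize(c,None,fx=9,fy=9,interpolation=cv2.INTER_CUBIC))
E
```

```text
(no output)
```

View pics/s5.png

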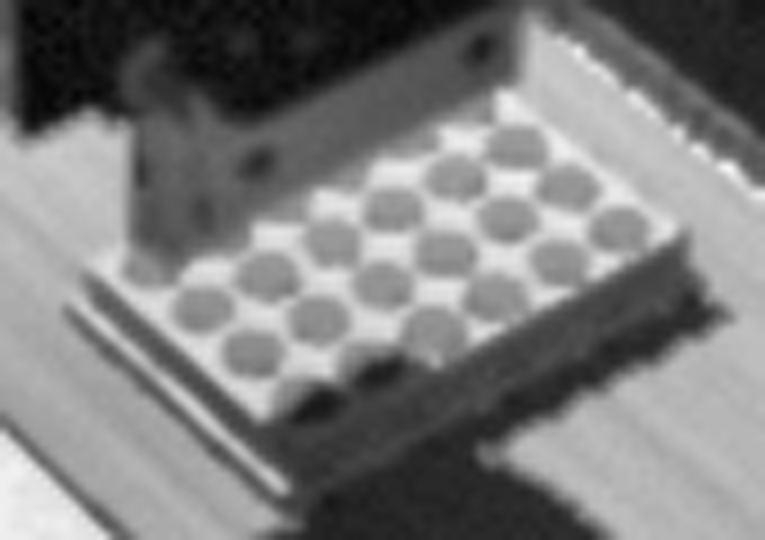

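The zoom resolves all the rows. The right row runs from (308,400) to (620,228), the third row from (204,308) to (517,146), and the near-left well is at (153,268).

```bash
python3 - <<'E'
from h import *
s=snapshot("side")
w=lambda u,v:(lambda q:np.array([1e3*q@UX,1e3*q@UY]))(onz(s,315+(u-4)/9,205+(v-4)/9,.14)[:2]-MOUTH)
nr,fr,n3,f3,nl=map(w,[(308,400),(620,228),(204,308),(517,146),(153,268)])
print(nr,fr,n3,f3,nl)
for a,b in((nr,fr),(n3,f3)):d=b-a;print("yaw",np.degrees(np.arctan2(d[1],d[0])),np.linalg.norm(d))
d=nr-nl;print("end yaw",np.degrees(np.arctan2(d[1],d[0]))+90)
print("centre",(fr+nl)/2)
E
```

```text
Traceback (most recent call last):
TypeError: <lambda>() missing 1 required positional argument: 'v'
```

```bash
python3 - <<'E'
from h import *
s=snapshot("side")
def w(p):
    q=onz(s,315+(p[0]-4)/9,205+(p[1]-4)/9,.14)[:2]-MOUTH;return np.array([1e3*q@UX,1e3*q@UY])
nr,fr,n3,f3,nl=map(w,[(308,400),(620,228),(204,308),(517,146),(153,268)])
print(nr,fr,n3,f3,nl)
for a,b in((nr,fr),(n3,f3)):d=b-a;print("yaw",np.degrees(np.arctan2(d[1],d[0])),np.linalg.norm(d))
d=nr-nl;print("end yaw",np.degrees(np.arctan2(d[1],d[0]))+90)
print("centre",(fr+nl)/2)
tell(-194,0,.128,90)
E
```

```text
[-148.86  -29.55] [-52.35 -28.01] [-149.08   10.01] [-52.6   10.12] [-150.28   28.59]
yaw 0.9136141865991386 96.52607507290611
yaw 0.06611449422855005 96.48330278276605
end yaw 1.396257266142399
centre [-101.32    0.29]
clk 8.88 unit -187.94136959996413 -8.403951914639805 z 0.21210067808562436 jaw -90.05219849313221 R [[0.01, 0.99, -0.16], [-0.0, -0.16, -0.99], [-1.0, 0.01, 0.0]]
shift tool [84.05 -6.64 -8.48] turn -0.05219849313220948 F [-0.1   0.87  0.24] open 0.03957153890305696 joints [ 19.68   1.51 -25.54   0.27 -62.63  60.95]
```

The plate is centred at (-101, 0) with a yaw of about 0.5°. I lower the fingers behind it.

{"fn": "arm_command", "kwargs": {"commands": [0,-7,-9,0,45,40,0,0,0,45,40,-2,0,0,45,0,0,0,0,45]}}

```text
clock: 9.38
tool_pos: [0.4644, -0.0265, 0.1309]
orientation: [86.7, 89.5, -12.8]
force: [-0.7, -0.7, 0.5]
opening: 0.039
```

```bash
python3 -c "
from h import *
tell(-60,0,.129,90)"
```

```text
clk 9.38 unit -196.26257592695382 0.7162122416280862 z 0.13087493008798398 jaw -90.24774469149244 R [[0.01, 0.99, -0.16], [-0.0, -0.16, -0.99], [-1.0, 0.01, 0.0]]
shift tool [  2.97 136.24   0.13] turn -0.24774469149247125 F [-0.73 -0.69  0.46] open 0.03895879217321592 joints [ 21.32   5.51 -33.15   0.33 -50.96  59.03]
```

{"fn": "arm_command", "kwargs": {"commands": [1,10,0,-0.2,45,1,10,0,0,45,0,10,0,0,45,0,10,0,0,45,0,10,0,0,45]}}

```text
clock: 10.0
tool_pos: [0.52, -0.0344, 0.134]
orientation: [96.6, 89.2, -2.6]
force: [-1.1, 0.5, -0.1]
opening: 0.0395
```

```bash
python3 -c "
from h import *
tell(-60,0,.129,90)"
```

```text
clk 10.00 unit -140.05060964859612 1.8647831475954266 z 0.1340429168871866 jaw -89.99154406278203 R [[0.01, 0.99, -0.16], [-0.0, -0.16, -0.99], [-1.0, 0.01, -0.0]]
shift tool [ 6.17 79.97  1.88] turn 0.008455937217945575 F [-1.09  0.53 -0.06] open 0.03947634487056564 joints [ 18.04  10.36 -26.71   0.36 -52.16  62.55]
```

{"fn": "arm_command", "kwargs": {"commands": [4,9,1,0,45,2,9,1,0,45,1,9,0,0,45,1,9,0,0,45,1,9,0,0,45]}}

```text
clock: 10.62
tool_pos: [0.5669, -0.0445, 0.1247]
orientation: [94.7, 89.3, -4.5]
force: [-1.0, 0.6, 1.0]
opening: 0.0394
```

```bash
python3 -c "
from h import *
tell(-60,0,.130,90)
s=snapshot('side');cv2.imwrite('pics/s6.png',cv2.resize(s['frame'][130:310,270:480],None,fx=3,fy=3,interpolation=cv2.INTER_CUBIC))"
```

```text
clk 10.62 unit -92.18722541523812 -0.6712753294165246 z 0.12466025882954458 jaw -90.01648386644806 R [[0.01, 0.99, -0.16], [-0.0, -0.16, -0.99], [-1.0, 0.01, -0.0]]
shift tool [-4.93 32.25 -0.69] turn -0.016483866448083973 F [-1.02  0.63  0.96] open 0.03941191094516985 joints [ 15.4   15.24 -21.51   0.31 -52.56  65.2 ]
```

View pics/s6.png

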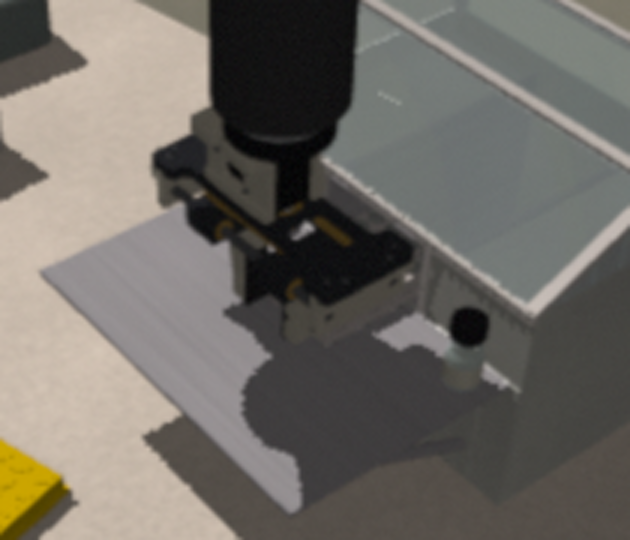

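The plate is hidden ahead of the fingers, the mouth is clear, and nothing is jamming. I continue with the fingers slightly higher so the gripper body clears the lintel.

{"fn": "arm_command", "kwargs": {"commands": [-5,8,-1,0,45,-3,8,0,0,45,0,8,0,0,45,1,6,0,0,45]}}

```text
clock: 11.18
tool_pos: [0.6, -0.0484, 0.1329]
orientation: [95.2, 89.2, -4.0]
force: [-0.7, -0.3, -0.8]
opening: 0.0393
```

```bash
python3 -c "
from h import *
tell(-44,0,.132,90)"
```

```text
clk 11.18 unit -58.927840462135464 0.7562317546170715 z 0.13291449619572118 jaw -89.98564465941878 R [[0.01, 0.99, -0.16], [-0.0, -0.16, -0.99], [-1.0, 0.01, -0.0]]
shift tool [ 1.12 14.91  0.76] turn 0.014355340581232667 F [-0.66 -0.28 -0.76] open 0.039342499300173986 joints [ 14.13  17.6  -16.84   0.31 -54.79  66.5 ]
```

{"fn": "arm_command", "kwargs": {"commands": [1,6,0,0,45,1,5,0,0,45,1,4,0,0,45,0,0,0,0,45]}}

```text
clock: 11.68
tool_pos: [0.616, -0.0511, 0.1295]
orientation: [94.5, 89.2, -4.7]
force: [0.1, 0.2, 0.0]
opening: 0.0396
```

```bash
python3 -c "
from h import *
tell(-44,0,.132,90)
s=snapshot('top');cv2.imwrite('pics/t7.png',cv2.resize(s['frame'][60:290,245:430],None,fx=3,fy=3,interpolation=cv2.INTER_CUBIC)[:600])"
```

```text
clk 11.68 unit -42.69790275637433 0.6395867762041352 z 0.12945677681985177 jaw -89.99971098213852 R [[0.01, 0.99, -0.16], [-0.0, -0.16, -0.99], [-1.0, 0.01, -0.0]]
shift tool [-2.56 -1.27  0.64] turn 0.00028901786146207087 F [0.13 0.18 0.04] open 0.039574257259262155 joints [ 13.49  19.21 -14.95   0.3  -55.1   67.14]
```

{"fn": "arm_command", "kwargs": {"commands": [-3,3,0,0,45,-1,3,0,0,45,0,0,0,0,45]}}

```text
clock: 12.1
tool_pos: [0.6223, -0.052, 0.1343]
orientation: [95.4, 89.2, -3.8]
force: [0.0, 0.4, -0.7]
opening: 0.0397
```

{"fn": "arm_command", "kwargs": {"commands": [0,-20,0,0,45,0,-40,0,0,45,0,-50,0,0,45,-40,-50,0,0,45,-45,-40,0,0,45]}}

```text
clock: 12.72
tool_pos: [0.42, -0.0206, 0.2128]
orientation: [72.6, 89.5, -26.8]
force: [0.7, 0.8, 0.5]
opening: 0.0395
```

```bash
python3 -c "
from h import *
tell(-44,0,.132,90)
s=snapshot('side');a=cv2.resize(s['frame'][100:300,300:535],None,fx=2,fy=2,interpolation=cv2.INTER_CUBIC)
s=snapshot('top');b=cv2.resize(s['frame'][65:265,255:425],None,fx=2,fy=2,interpolation=cv2.INTER_CUBIC)
cv2.imwrite('pics/m8.png',cv2.resize(np.hstack([a,b])[:,:800],None,fx=.98,fy=.98))"
```

```text
clk 12.72 unit -240.97041747978457 -0.5488917275434406 z 0.2127813835342818 jaw -90.10526003243496 R [[0.01, 0.99, -0.16], [-0.0, -0.16, -0.99], [-1.0, 0.01, 0.0]]
shift tool [ 82.37 196.31  -1.12] turn -0.10526003243495552 F [0.7  0.85 0.47] open 0.03949687920232683 joints [ 24.71  -4.13 -30.97   0.43 -62.86  55.79]
```

View pics/m8.png

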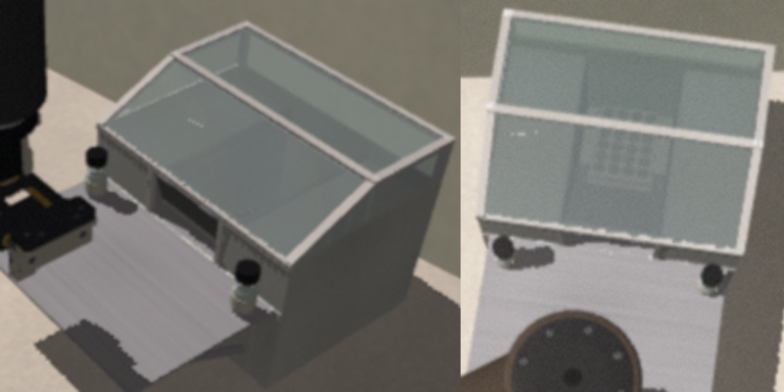

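The shelf is empty, both shelf vials stand, and the plate shows inside on the chute at about (625,145) in the right panel. I wait for the flap to swing shut.

{"fn": "arm_command", "kwargs": {"commands": [0,0,0,0,45,0,0,0,0,45,0,0,0,0,45,0,0,0,0,45,0,0,0,0,45]}}

```text
clock: 13.45
tool_pos: [0.4216, -0.0202, 0.2151]
orientation: [94.6, 89.2, -4.6]
force: [-0.6, 0.1, -0.3]
opening: 0.0397
```

{"fn": "arm_command", "kwargs": {"commands": [0,0,0,0,45,0,0,0,0,45,0,0,0,0,45,0,0,0,0,45,0,0,0,0,45]}}

```text
clock: 14.08
tool_pos: [0.4216, -0.0203, 0.2147]
orientation: [92.6, 89.2, -6.7]
force: [-0.1, -0.0, -0.7]
opening: 0.0396
```

{"fn": "arm_command", "kwargs": {"commands": [0,0,0,0,45,0,0,0,0,45,0,0,0,0,45,0,0,0,0,45,0,0,0,0,45]}}

```text
clock: 14.7
tool_pos: [0.4216, -0.0203, 0.2148]
orientation: [93.0, 89.2, -6.2]
force: [-0.5, 0.2, -0.7]
opening: 0.0394
```

{"fn": "arm_command", "kwargs": {"commands": [0,0,0,0,45,0,0,0,0,45,0,0,0,0,45,0,0,0,0,45,0,0,0,0,45]}}

```text
clock: 15.32
tool_pos: [0.4216, -0.0203, 0.2148]
orientation: [93.1, 89.2, -6.2]
force: [-0.2, -0.7, 0.7]
opening: 0.0393
```

{"fn": "arm_command", "kwargs": {"commands": [0,0,0,0,45,0,0,0,0,45,0,0,0,0,45,0,0,0,0,45,0,0,0,0,45]}}

```text
clock: 15.95
tool_pos: [0.4216, -0.0203, 0.2148]
orientation: [93.0, 89.2, -6.2]
force: [0.4, 0.9, -0.0]
opening: 0.0396
```

{"fn": "arm_command", "kwargs": {"commands": [0,0,0,0,45,0,0,0,0,45,0,0,0,0,45,0,0,0,0,45,0,0,0,0,45]}}

```text
clock: 16.58
tool_pos: [0.4216, -0.0203, 0.2148]
orientation: [92.9, 89.2, -6.4]
force: [0.4, 0.6, 0.0]
opening: 0.0395
```

```bash
python3 - <<'E'
from h import *
s=snapshot('side');S0=cv2.imread('pics/side0.png')
def r(im):return cv2.resize(im[165:245,360:440],None,fx=4.8,fy=4.8,interpolation=cv2.INTER_CUBIC)
t=snapshot('top');cv2.imwrite('pics/top9.png',t['frame'])
b=cv2.resize(t['frame'][70:198,260:420],None,fx=3,fy=3,interpolation=cv2.INTER_CUBIC)
# mouth interior (flap face) mean colour: shut at start vs now
m=np.zeros(S0.shape[:2],np.uint8);P=[proj(s,[*(MOUTH+y*UY),z]) for y,z in((.04,.13),(-.04,.13),(-.04,.165),(.04,.165))]
cv2.fillPoly(m,[np.array(P,int)],1)
m8=None
d=np.abs(s['frame'].astype(int)-S0)[m>0];print("mouth now",cv2.mean(s['frame'],m)[:3],"start",cv2.mean(S0,m)[:3],"absdiff",d.mean())
for n,f in(("top",t['frame']),):
    D=np.abs(f.astype(int)-cv2.imread('pics/top0.png')).max(2)
    for nm,(u,v) in dict(rack=(137,221),vc=(150,276),vd=(168,310),beaker=(465,290),pip=(475,222),va=(277,192),vb=(383,206)).items():print(nm,D[v-8:v+8,u-8:u+8].mean().round(1))
w=np.hstack([r(S0),r(s['frame'])])
out=np.vstack([cv2.resize(w,(600,300)),cv2.resize(b,(375,300),interpolation=cv2.INTER_AREA) if 0 else cv2.copyMakeBorder(cv2.resize(b,(375,300)),0,0,0,225,0)])
cv2.imwrite('pics/f9.png',out);print(get_obs()["clock"])
E
```

```text
mouth now (55.17836257309941, 57.30994152046783, 57.263157894736835) start (52.77777777777777, 55.66959064327485, 55.51169590643275) absdiff 2.5760233918128654
rack 30.2
vc 20.9
vd 54.8
beaker 24.3
pip 29.6
va 19.0
vb 16.9
16.675
```

View pics/f9.png

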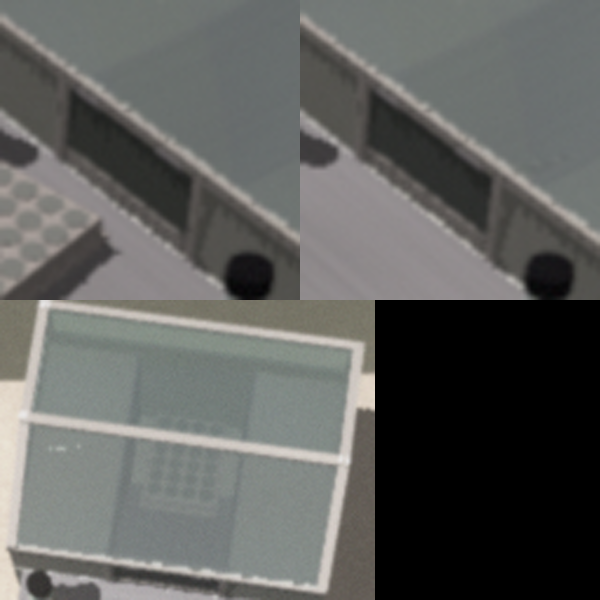

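The flap looks the same as at the start (shut), and the plate lies at rest inside on the chute, with the shelf empty. I hand the job in.

```bash
python3 -c "
from plant import *
print(close_job())"
```

```text
the job is handed in; nothing more can be done
None
```

The used white plate is in the waste unit, the flap hangs shut, and I handed the job in at about 16.7 s of the 54 s limit.

**What I did:** I squared the plate with two fingertips against its left side, which overshot by about 8 mm. A nudge from the right brought it back to about 0 mm and 0.5°. I then pushed it end-on through the flap until it tipped over the edge, and drew the fingers straight back. They stayed in front of the flap throughout.

**Last checks:**
- **Flap and mouth:** the mouth looks the same as at the start, with a mean pixel difference of 2.6.
- **Plate:** it is visible at rest inside on the chute, and the shelf is empty.
- **Shelf vials:** both stand where they were.
- **Forces:** wrist force stayed near 1 N, with brief readings up to 2.4 N during free moves.

**Not settled:** a pixel comparison of the vials, beaker, tip rack and pipette in the top view gave differences of about 17–55. The picture brightness and the arm's shadow had changed, so it neither confirms nor refutes that they stayed put. The fingers never went near the objects on the bench, except passing well above them.

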